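# Load the sample tray and index it one hole towards the microscope

### The arm

A 7-joint arm with a two-finger parallel gripper is mounted at the origin on a cart in front of the work surface, level with it; the furniture and walls round the work are solid. World frame = base frame: x ahead of the robot, y to its left, z up, the work surface at z = 0. Lengths are in m, angles in rad, forces in N, time in s.
With the tool pointing down it reaches from about 0.4 to 0.85 m from the base axis. Payload 10.4 kg.
Tool frame: the origin (TCP) lies midway between the tips of the shut fingers; the grasp point (between the pads) lies behind it (manip.grip_point_offset is the z of the grasp point in the tool frame, in m); z points along the fingers, y is the line along which they close (so a half turn about z gives the same grasp; the last joint's range is limited). The gripper opens to 87 mm and grips with 3 to 60 N. Pads are 19 mm wide; open, the fingers measure 117 mm over their backs; the gripper's body (75 mm by 190 mm) begins 51 mm behind the grasp point.
Start: joints at [1.093, 0.332, -0.065, 1.46, 0.022, 1.35, -0.088], TCP at [0.275, -0.561, 0.223] pointing down, gripper open.
Joint ranges: [-2.6, 2.6], [-0.5, 2.12], [-1.47, 1.34], [0.16, 2.42], [-1.27, 4.41], [0.06, 2.06], [-2.6, 2.6]. Speed limits (rad/s): [2.22, 2.22, 2.79, 2.79, 3.14, 3.14, 3.14].

### API

Orientations are given as a 3x3 rotation matrix whose columns are the frame's x, y, z axes.
In Python, from workcell import manip gives the robot as it stands.
- The arm moves only by the tool drive_effector, called after ">>>" by a JSON object that holds its "op" and its "data". Schema: {"type":"object","properties":{"ticks":{"type":"array","items":{"type":"number"},"minItems":5,"maxItems":50},"only":{"type":"string"},"quiet":{"type":"boolean"},"lines":{"type":"string"}},"required":["ticks"],"additionalProperties":false}. ticks is one flat list of numbers that holds 1 to 10 rows one after another, with no inner brackets; each row has 5 numbers: dx, dy, dz in units of 5 mm, then a turn about the tool's z in units of 0.2 rad, then the opening from 0.0 (shut) to 1.0 (fully open); each row shifts and turns the commanded pose from where the row before left it, along the tool's axes as they then stand; what a row does not reach is not made up. A row lasts 1/12 s, in which the tool goes at most 0.0417 m and 0.125 rad, less where a joint would pass 70% of its speed; a pose out of reach is approached as far as the arm can. The fingers move at their own pace and stop on an object; the grip force is fixed at half the most. Time passes only in rows, so rows that do not move let the fingers close. The tool returns the time, the measured TCP pose, the force, the opening and the grip force at its end. only (a regular expression) keeps the lines of the reply that match it, lines (a string "A,B") keeps lines A to B, and quiet returns only ok. Input that does not fit is refused with a message, and nothing moves.
- manip.sense(): the state, without advancing time (a new reading comes with each control period).
- manip.capture(name): name is "scene" or "top" or "wrist"; returns the picture (384x512x3 uint8, red, green, blue); there is no depth.
- manip.camera_params(name): a dict with "intrinsics" (3x3 intrinsics, pixels), "eye" and "orientation" of the camera in the world; the wrist camera has in their place "mount" (4x4, takes a point from camera to tool coordinates, whose origin is the TCP and whose axes are the flange's). Camera axes: x right, y up, looking along -z (the intrinsics and any distortion apply to the point x, -y, -z); pixel columns grow to the right and rows downward; lengths in m; the calibration is good to about 2 mm. The wrist camera is an equidistant fisheye: a pixel r from the principal point sees the ray r / f radians off the axis. A picture is of the moment at which its call begins: read the wrist's pose just before it. camera_params takes no time and is no camera call.
- manip.finish_job(): hands the job in; it is judged then, once.
The state is a dict: "clock": time; "joint_positions": joint angles; "qvel": joint speeds; "joint_torque": joint torques, N m; "eef_pos": TCP position; "tcp_rot": TCP orientation; "force": force on the tool from outside, world axes, zero at the start; "wrist_torque": the same for the moment, N m; "opening": opening from 0.0 (shut) to 1.0 (fully open); "gripper_force": force on a finger pad.
Only numpy, scipy, OpenCV 4.12 (cv2) and the standard library are available. Lean on these libraries where they do the work, as an engineer would, in place of code of your own. Each camera call takes 0.05 s, during which the arm holds its last target. There are 200 camera calls.

### The job

Load the white tray of the indexing slide: lay the tweezers and the pink specimen dish flat on the tray floor and stand the amber dropper bottle upright beside them. Then pull up the red lock knob, slide the loaded tray to the very next hole on the microscope's side (your right) and let the pin drop fully home there. Finish still gripping the knob with the pin down, so that I can tighten the thumbscrew; leave everything else on the bench where it is.

Things in the scene. Friction and masses are not known exactly. Their poses are not given: they have to be found in the camera images.
- tweezers: grey steel tweezers lying flat on the bench, 118 mm long (along its own y), 11 mm wide (x), 8 mm high (z); origin at the middle of the underside
- specimen_dish: closed round petri dish with pink medium, 60 mm across, 14 mm high; origin at the centre of the underside, z up; it may be gripped across its diameter
- dropper_bottle: amber dropper bottle standing upright, 93 mm high in all: round amber body 30 mm across up to 56 mm, black cap 20 mm across above it; origin at the centre of the underside, z up
- slide_base: fixed indexing slide, a black plate 172 x 350 x 8 mm (own x, y); origin at the centre of its underside; x points away from the robot, y left along the slide. A 20 mm square steel tube runs along y at x = +66 mm between two grey end blocks, 42 mm high. A blue sleeve, 46 mm long, 38 mm high, slides on it with the white tray (robot side), the red lock knob on top and a black thumbscrew behind
- tray_floor (a point): centre of the white tray's inner floor, 13 mm above the bench; axes as slide_base. The inside measures 116 mm (x) by 176 mm (y); the 2 mm walls rise 14 mm above the floor (27 mm above the bench). Moves with the sleeve; the knob's axis lies 80 mm from it in +x
- red_knob: ribbed red knob of the lock plunger, a cylinder 24 mm across and 23 mm high, upright; origin at its centre, 63 mm above the bench when the pin is home. Below it only the slim plunger body (15 mm across), so fingers may reach down to 45 mm above the bench
- lock_pin (a joint): lift of the lock pin and red knob in m: 0 = pin fully home, 0.012 = pulled up to the stop. The pin (7 mm thick, round tip) reaches 8 mm into its hole (10 mm wide), so from about 0.009 the sleeve is free; pin tip on the tube between holes reads 0.008. A spring pulls it down with 4 N at 0, 9 N at the stop
- carriage (a joint): travel of sleeve and tray in m along the tube: 0 = pin in the first hole (the start), growing to the right (along -y of slide_base); next hole at 0.040, the ones after at 0.080 and 0.120, one behind at -0.040. Friction about 2 N; locked within 1.5 mm while the pin is in a hole
- hole_start (a point): mouth of the hole in which the pin starts, in the steel tube's top face, 34 mm above the bench; the tube has such a hole every 40 mm
- hole_next (a point): mouth of the next hole to the right, where the pin must end; 40 mm from hole_start
- marker_pen: bystander, to be left alone: black and white marker pen 135 mm long; origin at the middle of its underside
- red_pen: bystander, to be left alone: red pen 145 mm long; origin at the middle of its underside
- tape_roll: bystander, to be left alone: roll of tan tape, 98 mm across, 25 mm high; origin at the middle of its underside
- pipette_a: bystander, to be left alone: white micropipette with a yellow tip knob, 204 mm long; origin at the middle of its underside

How it is judged:
On the way, in this order (a step that is already met when the one before it is completed fails the run):
1. tweezers and dish lie flat on the tray floor and the bottle stands upright in the tray, all let go, with the tray still at the first hole (x of tweezers in the frame of tray_floor between -0.055 and 0.055 m and y of tweezers in the frame of tray_floor between -0.085 and 0.085 m and z of tweezers in the frame of tray_floor below 0.008 m and angle between tweezers's own z axis and vertical below 0.15 rad and x of specimen_dish in the frame of tray_floor between -0.032 and 0.032 m and y of specimen_dish in the frame of tray_floor between -0.062 and 0.062 m and z of each of specimen_dish, dropper_bottle in the frame of tray_floor below 0.005 m and angle between each of specimen_dish, dropper_bottle's own z axis and vertical below 0.1 rad and x of dropper_bottle in the frame of tray_floor between -0.048 and 0.048 m and y of dropper_bottle in the frame of tray_floor between -0.078 and 0.078 m and linear speed of each of tweezers, specimen_dish, dropper_bottle below 0.02 m/s and contact force between the fingers and tweezers below 0.3 N and contact force between the fingers and specimen_dish below 0.3 N and contact force between the fingers and dropper_bottle below 0.3 N and value of joint carriage between -0.006 and 0.006 m), for 0.2 s.
2. the lock pin is pulled up clear of the first hole by the knob (value of joint lock_pin above 0.0075 m and value of joint carriage below 0.025 m and contact force between the fingers and red_knob above 1 N), for 0.05 s.
At the end, for the whole second after the job is handed in: The tray stands at the next hole (carriage 0.040 +-0.003) with the pin home (lock_pin under 0.0015) and the fingers still holding the red knob (over 2 N); tweezers and dish flat on the tray floor, bottle upright in the tray (within 0.1 rad), all at rest (x of tweezers in the frame of tray_floor between -0.055 and 0.055 m and y of tweezers in the frame of tray_floor between -0.085 and 0.085 m and z of tweezers in the frame of tray_floor below 0.008 m and angle between tweezers's own z axis and vertical below 0.15 rad and x of specimen_dish in the frame of tray_floor between -0.032 and 0.032 m and y of specimen_dish in the frame of tray_floor between -0.062 and 0.062 m and z of each of specimen_dish, dropper_bottle in the frame of tray_floor below 0.005 m and angle between each of specimen_dish, dropper_bottle's own z axis and vertical below 0.1 rad and x of dropper_bottle in the frame of tray_floor between -0.048 and 0.048 m and y of dropper_bottle in the frame of tray_floor between -0.078 and 0.078 m and linear speed of each of tweezers, specimen_dish, dropper_bottle below 0.02 m/s and value of joint carriage between 0.037 and 0.043 m and value of joint lock_pin below 0.0015 m and velocity of joint carriage between -0.01 and 0.01 m/s and contact force between the fingers and red_knob above 2 N); the arm keeps its last pose, push and grip.
It fails at once if a bystander is moved by more than 30 mm (distance of any of marker_pen, red_pen, tape_roll, pipette_a from where it was at the start of the episode above 0.03 m).
It also fails if it takes over 72 s, if anything falls off the work surface, if the arm or the gripper's body presses on something with over 40 N, if the wrist force passes 120 N, or if a joint passes its speed limit or range.

## Working session

There is one attempt and no reset: what is moved stays moved. The work goes in short steps, Python scripts to look and compute and a tool call to move; the robot and the scene stay as the last step left them, time stands still between calls to the robot, and variables do not carry over. Pictures are saved under pics/ and viewed, at most 10 in all, crops included, and the job is handed in when it is done.

```bash
ls; mkdir -p pics; python3 - <<'E'
from workcell import manip
import cv2,numpy as np
s=manip.sense();print(s);print(manip.grip_point_offset)
for n in("scene","top","wrist"):
    p=manip.capture(n);cv2.imwrite(f"pics/{n}0.png",p[:,:,::-1]);print(n,manip.camera_params(n))
E
```

```text
pics
workcell.py
{'clock': 0.0, 'joint_positions': array([ 1.09341932,  0.33290931, -0.06471467,  1.46096343,  0.0216003 ,
        1.34986659, -0.08851377]), 'qvel': array([ 0.00021263, -0.00028181, -0.00233111,  0.00130113,  0.00148431,
        0.00026625, -0.00056148]), 'joint_torque': array([ 7.07975323e-04, -6.23256326e+01,  2.47169228e-02, -3.89891982e+01,
       -6.15332765e-02,  3.98683408e-02,  1.31466140e-04]), 'eef_pos': array([ 0.27437079, -0.56112398,  0.22172003]), 'tcp_rot': array([[ 8.98349484e-01,  4.39280919e-01, -6.92131982e-04],
       [ 4.39281460e-01, -8.98348581e-01,  1.27534693e-03],
       [-6.15402132e-05, -1.44974800e-03, -9.99998947e-01]]), 'force': array([ 0.31568273,  0.45440878, -0.64780448]), 'wrist_torque': array([-0.01819926,  0.00220375,  0.01736064]), 'gripper_force': 0.0, 'opening': 1.0004923994982307}
-0.0187
scene {'intrinsics': array([[395.26613641,   0.        , 255.86821357],
       [  0.        , 395.26613641, 187.79600889],
       [  0.        ,   0.        ,   1.        ]
[... 436 characters left out ...]
.2425309 ]), 'orientation': array([[ 0.0202596 ,  0.98323511, -0.1812133 ],
       [-0.99975846,  0.01837893, -0.01205154],
       [-0.00851899,  0.18141369,  0.98336997]])}
wrist {'intrinsics': array([[297.31863964,   0.        , 254.88052514],
       [  0.        , 297.31863964, 188.93138594],
       [  0.        ,   0.        ,   1.        ]]), 'mount': array([[-1.80717934e-04,  9.64371799e-01,  2.64550562e-01,
         7.18043538e-02],
       [ 9.99999960e-01,  2.32418052e-04, -1.64125480e-04,
         4.84025960e-04],
       [-2.19764311e-04,  2.64550522e-01, -9.64371802e-01,
        -1.62794237e-01],
       [ 0.00000000e+00,  0.00000000e+00,  0.00000000e+00,
         1.00000000e+00]])}
```
Joint 1 = 1.09 while TCP at y=-0.56... fine.

View pics/top0.png

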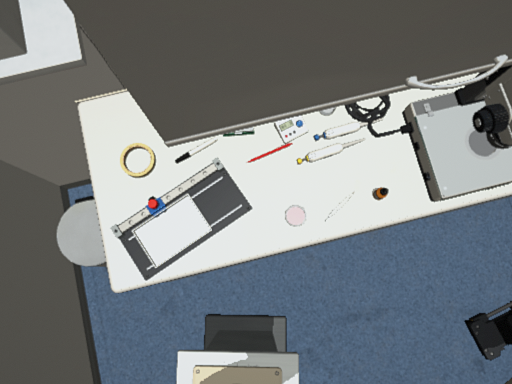

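View pics/scene0.png

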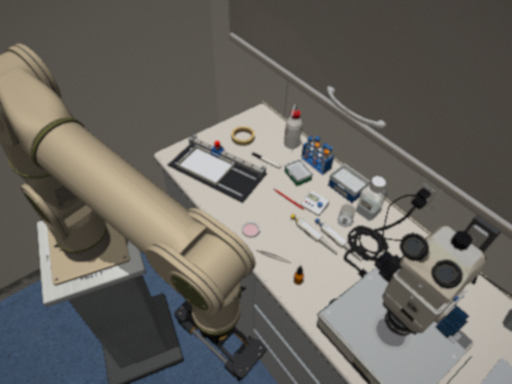

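```bash
cat > h.py <<'E'
import numpy as np, cv2
from workcell import manip
def ray(cam,px,s=None):
    p=manip.camera_params(cam);K=p["intrinsics"];f=K[0,0]
    u=np.array([(px[0]-K[0,2])/f,(px[1]-K[1,2])/f])
    if cam!="wrist":
        d=np.array([u[0],-u[1],-1]);d=p["orientation"]@d;o=p["eye"]
    else:
        th=np.hypot(*u);k=np.sin(th)/max(th,1e-9)
        d=np.array([u[0]*k,-u[1]*k,-np.cos(th)]);M=p["mount"]
        d=s["tcp_rot"]@(M[:3,:3]@d);o=s["eef_pos"]+s["tcp_rot"]@M[:3,3]
    return np.array(o),d/np.linalg.norm(d)
def atz(r,z): return r[0]+r[1]*(z-r[0][2])/r[1][2]
def tri(*rs):
    A=sum(np.eye(3)-np.outer(d,d) for o,d in rs);b=sum((np.eye(3)-np.outer(d,d))@o for o,d in rs)
    p=np.linalg.solve(A,b);return p,max(np.linalg.norm((np.eye(3)-np.outer(d,d))@(p-o)) for o,d in rs)
def blobs(im,lo,hi,minA=12):
    m=cv2.inRange(cv2.cvtColor(im,cv2.COLOR_RGB2HSV),lo,hi);n,l,st,c=cv2.connectedComponentsWithStats(m)
    return [(c[i].round(1),st[i].tolist()) for i in range(1,n) if st[i,4]>=minA]
def shot(name,tag):
    s=manip.sense();im=manip.capture(name);cv2.imwrite(f"pics/{tag}.png",im[:,:,::-1]);np.save(f"pics/{tag}.npy",s,allow_pickle=True);return s,im
def local(s,target):  # displacement in tool axes to bring grasp point to target
    g=s["eef_pos"]+s["tcp_rot"][:,2]*manip.grip_point_offset
    return s["tcp_rot"].T@(np.array(target)-g)
E
python3 - <<'E'
from h import *
for n in("top","scene"):
    im=cv2.imread(f"pics/{n}0.png")[:,:,::-1]
    print(n,"pink",blobs(im,(150,25,120),(180,90,255)),"red",blobs(im,(170,150,80),(180,255,255)),blobs(im,(0,180,80),(4,255,255)),"amb",blobs(im,(5,150,50),(18,255,230)))
for a,b in(((295.5,215.5),(250.5,229.5)),((153,204),(217,145))):print(tri(ray("top",a),ray("scene",b)))
for p,z in(((295.5,215.5),.014),((153,204),.074),((217,162),.042),((117,231),.042),((354,191),0),((325,221),0),((380,193),.06),((172,230),.013)):print(p,atz(ray("top",p),z))
im=cv2.imread("pics/top0.png")
cv2.imwrite("pics/topz.png",cv2.resize(im[140:290,100:400],None,fx=2.66,fy=2.66,interpolation=cv2.INTER_CUBIC))
E
```

```text
top pink [] red [] [(array([270.5, 151.9]), [251, 144, 39, 17, 60]), (array([152.4, 203.1]), [149, 199, 8, 9, 61])] amb [(array([379.4, 193.4]), [376, 188, 10, 11, 49])]
scene pink [(array([250.4, 229.5]), [243, 224, 15, 12, 141])] red [(array([296.2, 114. ]), [294, 112, 5, 5, 16])] [(array([216.9, 143.8]), [215, 142, 4, 5, 15])] amb [(array([316.8, 144.2]), [315, 142, 5, 5, 17]), (array([325.8, 151.3]), [324, 149, 5, 6, 20]), (array([298.2, 277.8]), [295, 273, 8, 11, 70])]
(array([ 0.51437329, -0.15118413,  0.00331017]), np.float64(0.0004535333702541104))
(array([0.53174363, 0.23370261, 0.05468891]), np.float64(0.0007045686226330313))
(295.5, 215.5) [ 0.51257369 -0.1501752   0.014     ]
(153, 204) [0.52822012 0.22928676 0.074     ]
(217, 162) [0.65263763 0.06787399 0.042     ]
(117, 231) [0.45818999 0.32880481 0.042     ]
(354, 191) [ 0.58649303 -0.31478029  0.        ]
(325, 221) [ 0.50059715 -0.23296289  0.        ]
(380, 193) [ 0.57130581 -0.37068085  0.06      ]
(172, 230) [0.46630106 0.1871977  0.013     ]
```

View pics/topz.png

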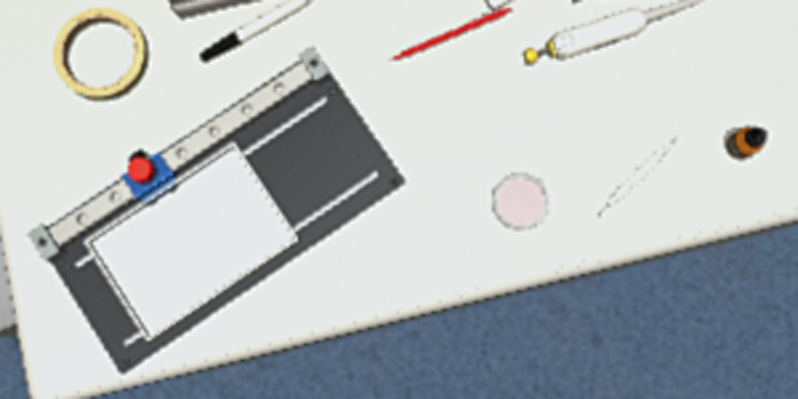

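Units first: shifts go in units of 5 mm and turns go in units of 0.2 rad. So -0.016 m is -3.2, 0.002 m is 0.4.

>>> {"op": "drive_effector", "data": {"ticks": [6.6, -3.2, 0.4, 0, 1, 6.6, -3.2, 0.4, 0, 1, 6.6, -3.2, 0.4, 0, 1, 6.6, -3.2, 0.4, 0, 1, 6.6, -3.2, 0.4, 0, 1, 6.6, -3.2, 0.4, 0, 1, 6.6, -3.2, 0.4, 0, 1, 6.6, -3.2, 0.4, 0, 1, 6.6, -3.2, 0.4, 0, 1, 0, 0, 0, 0, 1]}}

```text
clock: 0.98
eef_pos: [0.4828, -0.2937, 0.2041]
tcp_rot: [[0.894, 0.448, 0.002], [0.448, -0.894, 0.003], [0.003, -0.002, -1.0]]
force: [-0.3, 0.8, -1.0]
opening: 1.001
gripper_force: 0.0
```

```bash
python3 - <<'E'
from h import *
s,im=shot("wrist","w1")
print(s["eef_pos"],s["clock"])
E
```

```text
[ 0.48275442 -0.29370748  0.20413784] 0.9833
```

View pics/w1.png

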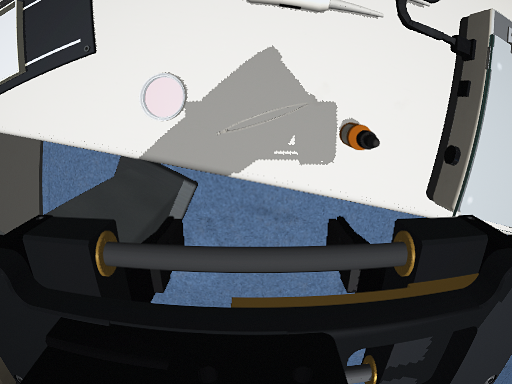

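```bash
python3 - <<'E'
from h import *
s=np.load("pics/w1.npy",allow_pickle=True).item()
im=cv2.imread("pics/w1.png")[:,:,::-1]
print(blobs(im,(150,15,120),(180,90,255),100),blobs(im,(5,150,50),(18,255,255),50))
for p,z in(((164,97),.014),((219,133),.004),((306,104),.004),((350,132),0.0),((349,134),.03),((377,142),.093)):print(p,atz(ray("wrist",p,s),z))
a=atz(ray("wrist",(219,133),s),.004);b=atz(ray("wrist",(306,104),s),.004);d=b-a
print(np.linalg.norm(d),d/np.linalg.norm(d),local(s,(a+b)/2))
E
```

```text
[(array([158.1,  96. ]), [145, 78, 32, 39, 740])] [(array([355.1, 135.3]), [345, 123, 25, 27, 301])]
(164, 97) [ 0.51450792 -0.155151    0.014     ]
(219, 133) [ 0.50220762 -0.23491151  0.004     ]
(306, 104) [ 0.58208666 -0.3135323   0.004     ]
(350, 132) [ 0.57890674 -0.38091479  0.        ]
(349, 134) [ 0.57362988 -0.37129654  0.03      ]
(377, 142) [ 0.57613624 -0.38058134  0.093     ]
0.11207983171288342 [ 0.71269768 -0.70147132  0.        ] [0.06124075 0.00968825 0.21899489]
```

To row units: 0.01 m is 2, 0.03 m is 6, 0.124 rad is 0.62.

>>> {"op": "drive_effector", "data": {"ticks": [6, 1, 0, 0.62, 0.5, 6, -0.4, 0, 0.62, 0.5, 0, 0, 2, 0.62, 0.5, 0, 0, 2, 0.62, 0.5, 0, 0, 2, 0.62, 0.5, 0, 0, 2, 0.62, 0.5, 0, 0, 2, 0.62, 0.5, 0, 0, 2, 0.62, 0.5, 0, 0, 2, 0.62, 0.5, 0, 0, 0, 0.62, 0.5]}}

```text
clock: 1.87
eef_pos: [0.5331, -0.2821, 0.1321]
tcp_rot: [[0.702, -0.712, -0.003], [-0.712, -0.702, 0.001], [-0.003, 0.002, -1.0]]
force: [-0.1, 0.1, 0.4]
opening: 0.505
gripper_force: 0.0
```

>>> {"op": "drive_effector", "data": {"ticks": [0, 0, 0, 0, 0.5]}}

```text
clock: 1.95
eef_pos: [0.5339, -0.2823, 0.1337]
tcp_rot: [[0.702, -0.712, -0.002], [-0.712, -0.702, 0.0], [-0.001, 0.001, -1.0]]
force: [1.5, -0.3, 0.4]
opening: 0.499
gripper_force: 0.0
```

```bash
python3 - <<'E'
from h import *
s,im=shot("wrist","w2")
print(s["eef_pos"],s["clock"])
E
```

```text
[ 0.53386943 -0.28234654  0.13367883] 1.95
```

View pics/w2.png

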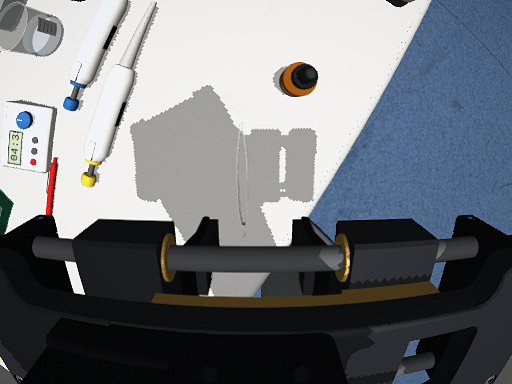

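```bash
python3 - <<'E'
from h import *
L=lambda t:np.load(f"pics/{t}.npy",allow_pickle=True).item()
s1,s2=L("w1"),L("w2")
for a,b,c in(((306,104),(241,125),(354,191)),((219,133),(243,237),(325,221))):
    r=[ray("wrist",a,s1),ray("wrist",b,s2)];print(tri(*r),tri(*r,ray("top",c)),atz(r[1],.004))
a,b=[atz(ray("wrist",p,s2),.004) for p in((241,125),(243,237))];d=a-b
print(np.linalg.norm(d),d, local(s2,(a+b)/2),s2["tcp_rot"].T@d)
for a,b in(((377,142),(310,72)),((345,128),(290,84))):print("bottle",tri(ray("wrist",a,s1),ray("wrist",b,s2)))
E
```

```text
(array([ 5.83137264e-01, -3.13744940e-01,  5.78085867e-04]), np.float64(0.0001020227898065587)) (array([ 0.58361615, -0.31341812,  0.00704725]), np.float64(0.0015665144588317924)) [ 0.58306466 -0.3140284   0.004     ]
(array([ 0.5048019 , -0.23615789,  0.02157869]), np.float64(0.0004335109566318181)) (array([ 0.50117642, -0.23272167,  0.00701623]), np.float64(0.0030248105662417754)) [ 0.4992888  -0.23010022  0.004     ]
0.11858471883244696 [ 8.37758630e-02 -8.39281855e-02 -5.55111512e-17] [-0.00202799 -0.0125785   0.14836645] [ 0.11858228 -0.00074596 -0.00015188]
bottle (array([ 0.5765165 , -0.37894717,  0.09619696]), np.float64(7.304111649853362e-05))
bottle (array([ 0.57964535, -0.37691886, -0.01001402]), np.float64(0.002763700820470789))
```

>>> {"op": "drive_effector", "data": {"ticks": [-0.4, -1.2, 4, 0, 0.5, 0, -1.3, 6, 0, 0.5, 0, 0, 6, 0, 0.5, 0, 0, 4, 0, 0.4, 0, 0, 2.4, 0, 0.4, 0, 0, 1.8, 0, 0.4, 0, 0, 1, 0, 0.4, 0, 0, 0, 0, 0.4]}}

```text
clock: 2.67
eef_pos: [0.5424, -0.2714, 0.0085]
tcp_rot: [[0.708, -0.706, -0.0], [-0.706, -0.708, -0.0], [0.0, 0.0, -1.0]]
force: [-0.2, -0.6, 1.0]
opening: 0.402
gripper_force: 0.0
```

>>> {"op": "drive_effector", "data": {"ticks": [0, 0, 0.6, 0, 0.4, 0, 0, 0.5, 0, 0.4, 0, 0, 0, 0, 0.0, 0, 0, 0, 0, 0.0, 0, 0, 0, 0, 0.0, 0, 0, 0, 0, 0.0, 0, 0, 0, 0, 0, 0, 0, 0, 0, 0]}}

```text
clock: 3.33
eef_pos: [0.5425, -0.2712, 0.0033]
tcp_rot: [[0.707, -0.707, 0.0], [-0.707, -0.707, -0.0], [0.0, -0.0, -1.0]]
force: [-0.1, 0.2, 2.1]
opening: 0.12
gripper_force: 30.0
```

To row units: -0.04 m is -8, -0.033 m is -6.6.

>>> {"op": "drive_effector", "data": {"ticks": [0, 0, -6, 0, 0, 0, 0, -8, 0, 0, 0, 0, -8, 0, 0, -4, -2.6, -5, 0, 0, -6.6, -4.4, 0, 0, 0, -6.6, -4.4, 0, 0, 0, -6.6, -4.4, 0, 0, 0, -6.6, -4.4, 0, 0, 0, -6.6, -4.4, 0, 0, 0, -6.6, -4.4, 0, 0, 0]}}

```text
clock: 4.17
eef_pos: [0.49, -0.0127, 0.1383]
tcp_rot: [[0.707, -0.707, 0.001], [-0.707, -0.707, -0.0], [0.001, -0.0, -1.0]]
force: [0.4, -0.4, -0.4]
opening: 0.116
gripper_force: 30.0
```

>>> {"op": "drive_effector", "data": {"ticks": [-6.6, -4.4, 0, 0, 0, -6.6, -4.4, 0, 0, 0, -6.6, -4.4, 0, 0, 0, -6.6, -4.4, 0, 0, 0, -6.6, -4.4, 0, 0, 0, -6.6, -4.4, 0, 0, 0, 0, 0, 0, 0.35, 0, 0, 0, 0, 0.365, 0, 0, 0, 0, 0, 0, 0, 0, 0, 0, 0]}}

```text
clock: 5.0
eef_pos: [0.4733, 0.0724, 0.13]
tcp_rot: [[0.684, -0.729, -0.016], [-0.729, -0.684, -0.013], [-0.001, 0.021, -1.0]]
force: [0.8, 0.1, 0.1]
opening: 0.12
gripper_force: 30.0
```

```bash
python3 - <<'E'
from h import *
s,im=shot("wrist","w3")
print(s["eef_pos"],s["clock"])
E
```

```text
[0.47331689 0.07241884 0.1300496 ] 5.0
```

View pics/w3.png

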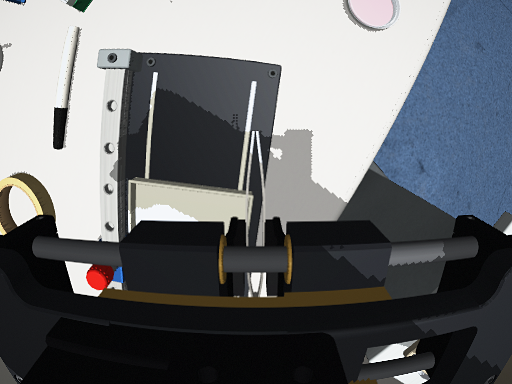

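```bash
python3 - <<'E'
from h import *
s=manip.sense();print(s["joint_positions"].round(3),s["qvel"].round(2),s["eef_pos"],s["tcp_rot"].round(3))
E
```

```text
[-0.723  0.096  0.499  1.961 -0.041  1.115 -2.596] [ 0.07  0.   -0.04 -0.    0.   -0.   -0.  ] [0.47338328 0.07201583 0.13010372] [[ 0.683 -0.73  -0.016]
 [-0.73  -0.683 -0.013]
 [-0.002  0.021 -1.   ]]
```

>>> {"op": "drive_effector", "data": {"ticks": [0, 0, -2, -0.605, 0, 0, 0, -2, -0.605, 0, 0, 0, 0, -0.605, 0, 0, 0, 0, -0.605, 0, 0, 0, 0, -0.605, 0, 0, 0, 0, -0.605, 0, 0, 0, 0, -0.605, 0, 0, 0, 0, -0.605, 0, 0, 0, 0, -0.605, 0, 0, 0, 0, -0.605, 0]}}

```text
clock: 5.88
eef_pos: [0.474, 0.0706, 0.1502]
tcp_rot: [[0.923, 0.384, -0.016], [0.384, -0.923, -0.013], [-0.02, 0.006, -1.0]]
force: [-0.0, 0.5, -0.1]
opening: 0.123
gripper_force: 30.0
```

>>> {"op": "drive_effector", "data": {"ticks": [0, 0, 0, -0.605, 0, 0, 0, 0, -0.605, 0, 0, 0, 0, -0.605, 0, 0, 0, 0, -0.605, 0, 0, 0, 0, -0.605, 0, 0, 0, 0, -0.605, 0, 0, 0, 0, -0.605, 0, 0, 0, 0, -0.605, 0, 0, 0, 0, -0.605, 0, 0, 0, 0, -0.605, 0]}}

```text
clock: 6.72
eef_pos: [0.474, 0.0706, 0.1502]
tcp_rot: [[-0.033, 0.999, -0.016], [0.999, 0.033, -0.013], [-0.012, -0.016, -1.0]]
force: [0.4, 0.7, -0.1]
opening: 0.119
gripper_force: 30.0
```

>>> {"op": "drive_effector", "data": {"ticks": [0, 0, 0, -0.605, 0, 0, 0, 0, -0.605, 0, 0, 0, 0, -0.605, 0, 0, 0, 0, -0.605, 0, 0, 0, 0, -0.605, 0, 0, 0, 0, 0, 0, 0, 0, 0, 0, 0]}}

```text
clock: 7.3
eef_pos: [0.474, 0.0706, 0.1501]
tcp_rot: [[-0.588, 0.809, -0.016], [0.809, 0.588, -0.013], [-0.001, -0.02, -1.0]]
force: [-0.4, -0.0, -0.0]
opening: 0.123
gripper_force: 30.0
```

```bash
python3 - <<'E'
from h import *
s,im=shot("wrist","w4")
print(s["eef_pos"],s["clock"],s["joint_positions"].round(2))
E
```

```text
[0.47397393 0.07061289 0.15014302] 7.3 [-0.6   0.07  0.37  1.93 -0.02  1.16  0.4 ]
```

View pics/w4.png

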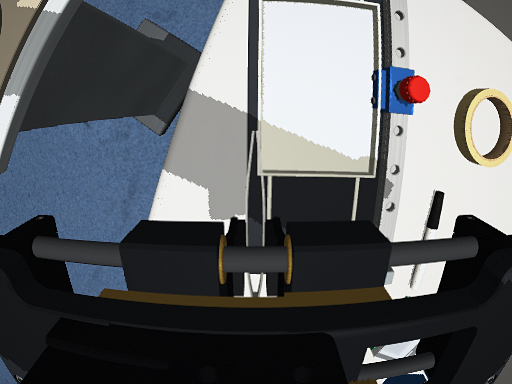

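```bash
python3 - <<'E'
from h import *
L=lambda t:np.load(f"pics/{t}.npy",allow_pickle=True).item()
s3,s=L("w3"),L("w4")
im=cv2.imread("pics/w4.png")[:,:,::-1]
print(blobs(im,(172,150,60),(180,255,255),50),blobs(im,(0,180,60),(4,255,255),50))
H=np.array([atz(ray("wrist",p,s),.034) for p in((399,16),(401,52),(398,131),(396,170),(391,207))]);print(H,np.linalg.norm(np.diff(H,axis=0),axis=1))
H3=np.array([atz(ray("wrist",p,s3),.034) for p in((111,105),(110,148),(109,188),(109,225))]);print(H3)
u=H[-1]-H[0];u/=np.linalg.norm(u);print("right dir",u)
print("tri hole",[tri(ray("wrist",a,s3),ray("wrist",b,s)) for a,b in(((109,225),(391,207)),)])
for p in((258,175),(377,177),(258,0),(378,0)):print("rim",p,atz(ray("wrist",p,s),.027))
k=ray("wrist",(417,89),s);print("knob",atz(k,.0745),tri(k,ray("top",(152.4,202.6))))
print("blue",atz(ray("wrist",(400,66),s),.046),atz(ray("wrist",(400,114),s),.046))
cv2.imwrite("pics/w4z.png",cv2.resize(im[0:200,240:440,::-1],None,fx=3,fy=3,interpolation=cv2.INTER_CUBIC))
E
```

```text
[] [(array([414.4,  89. ]), [399, 76, 31, 27, 653])]
[[0.48514849 0.29577356 0.034     ]
 [0.50839773 0.2647308  0.034     ]
 [0.55447175 0.19845509 0.034     ]
 [0.57904872 0.16686602 0.034     ]
 [0.60192528 0.13415637 0.034     ]] [0.03878376 0.08071732 0.04002371 0.03991563]
[[0.62461605 0.10250617 0.034     ]
 [0.59980661 0.13435629 0.034     ]
 [0.57729184 0.16656807 0.034     ]
 [0.55530535 0.19919151 0.034     ]]
right dir [ 0.58566611 -0.81055241  0.        ]
tri hole [(array([0.54396466, 0.13301064, 0.13061469]), np.float64(0.00023737525710013514))]
rim (258, 175) [0.46953111 0.07667338 0.027     ]
rim (377, 177) [0.56986789 0.14868586 0.027     ]
rim (258, 0) [0.36704445 0.21763559 0.027     ]
rim (378, 0) [0.45926114 0.29790005 0.027     ]
knob [0.52871625 0.22976354 0.0745    ] (array([0.53318674, 0.23384679, 0.06383451]), np.float64(0.00042396900008490816))
blue [0.5124177  0.24675417 0.046     ] [0.54057404 0.20962797 0.046     ]
```

View pics/w4z.png

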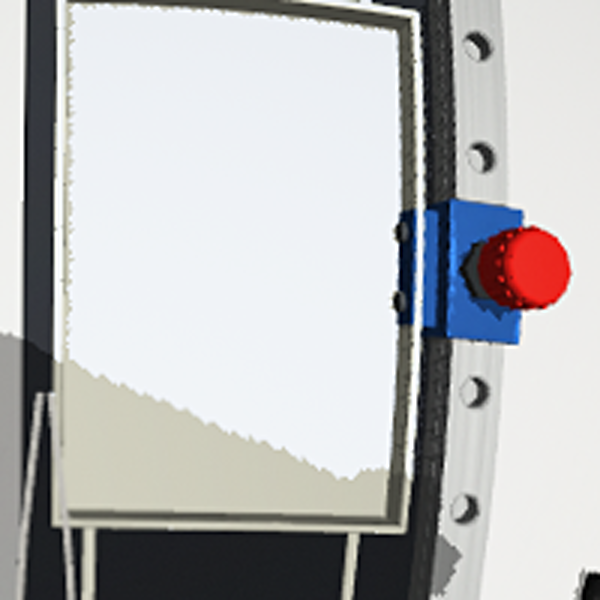

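>>> {"op": "drive_effector", "data": {"ticks": [6.4, 2, 0, 0, 0, 6.4, 2, 0, 0, 0, 6.4, 2.2, 0, 0, 0, 0, 0, 6, 0, 0, 0, 0, 6, 0, 0, 0, 0, 6, 0, 0, 0, 0, 4, 0, 0, 0, 0, 1.6, 0, 0, 0, 0, 0, 0, 0, 0, 0, 0, 0, 0]}}

```text
clock: 8.18
eef_pos: [0.4405, 0.1656, 0.032]
tcp_rot: [[-0.591, 0.807, -0.016], [0.807, 0.59, -0.013], [-0.001, -0.02, -1.0]]
force: [0.3, 0.1, 0.3]
opening: 0.117
gripper_force: 30.0
```

```bash
python3 - <<'E'
from h import *
s=manip.sense();print(s["eef_pos"],s["tcp_rot"].T@(np.array([.4422,.1669,.0163])-s["eef_pos"]),s["joint_positions"].round(2))
E
```

```text
[0.44054182 0.1656241  0.03199822] [6.44367352e-05 2.41216927e-03 1.56521197e-02] [-0.71  0.22  0.27  2.05 -0.07  0.9   0.23]
```

To row units: 0.0025 m is 0.5, 0.008 m is 1.6.

>>> {"op": "drive_effector", "data": {"ticks": [0, 0.5, 1.6, 0, 0, 0, 0, 0.8, 0, 0, 0, 0, 0.6, 0, 0, 0, 0, 0, 0, 0]}}

```text
clock: 8.52
eef_pos: [0.4422, 0.1671, 0.0164]
tcp_rot: [[-0.592, 0.806, -0.016], [0.806, 0.592, -0.013], [-0.001, -0.02, -1.0]]
force: [-0.5, 0.3, -0.1]
opening: 0.12
gripper_force: 30.0
```

To row units: -0.0375 m is -7.5, -0.0165 m is -3.3.

>>> {"op": "drive_effector", "data": {"ticks": [0, 0, 0.2, 0, 0.2, 0, 0, 0, 0, 0.22, 0, 0, 0, 0, 0.22, 0, 0, -1, 0, 0.22, 0, 0, -4, 0, 0.22, 0, 0, -8, 0, 0.22, 0, 0, -8, 0, 0.5, -7.5, -3.3, -2, 0, 1, -7.5, -3.3, 0, 0, 1, -7.5, -3.3, 0, 0, 1]}}

```text
clock: 9.35
eef_pos: [0.4711, 0.0479, 0.1331]
tcp_rot: [[-0.593, 0.805, -0.013], [0.805, 0.593, -0.012], [-0.002, -0.018, -1.0]]
force: [0.5, 0.2, -0.7]
opening: 0.442
gripper_force: 0.0
```

>>> {"op": "drive_effector", "data": {"ticks": [-7.5, -3.3, 0, 0, 1, -7.5, -3.3, 0, 0.6, 1, -7.6, -2, 0, 0.6, 1, -7.6, -0.8, 0, 0.6, 1, -7.2, 0, 0, 0.6, 1, 0, 0, 0, 0.6, 1, 0, 0, 0, 0.6, 1, 0, 0, 0, 0.6, 1, 0, 0, 0, 0.6, 1, 0, 0, 0, 0.6, 1]}}

```text
clock: 10.18
eef_pos: [0.5186, -0.1405, 0.1333]
tcp_rot: [[0.437, 0.899, -0.016], [0.899, -0.437, -0.013], [-0.019, -0.009, -1.0]]
force: [0.8, 0.5, 0.7]
opening: 0.998
gripper_force: 0.0
```

>>> {"op": "drive_effector", "data": {"ticks": [0, 0, 0, 0.6, 1, 0, 0, 0, 0.6, 1, 0, 0, 0, 0.6, 1, 0, 0, 0, 0.6, 1, 0, 0, 0, 0, 1, 0, 0, 0, 0, 1]}}

```text
clock: 10.68
eef_pos: [0.5187, -0.1403, 0.1332]
tcp_rot: [[0.797, 0.604, -0.016], [0.604, -0.797, -0.013], [-0.021, 0.001, -1.0]]
force: [0.2, -0.2, -0.3]
opening: 1.003
gripper_force: 0.0
```

```bash
python3 - <<'E'
from h import *
t,im=shot("top","t5")
s,im=shot("wrist","w5")
print(s["eef_pos"],s["tcp_rot"].round(3),s["joint_positions"].round(2),s["clock"])
print(blobs(im,(150,15,120),(180,90,255),100))
print(local(s,(.514,-.153,.03)))
E
```

```text
[ 0.5187152  -0.14030797  0.1331483 ] [[ 0.797  0.604 -0.016]
 [ 0.604 -0.797 -0.013]
 [-0.021  0.001 -1.   ]] [-0.48  0.26  0.76  1.83 -0.18  1.14 -0.59] 10.7333
[(array([259.7, 188.4]), [236, 166, 48, 46, 1770])]
[-0.00929855  0.00721089  0.12206553]
```

View pics/w5.png

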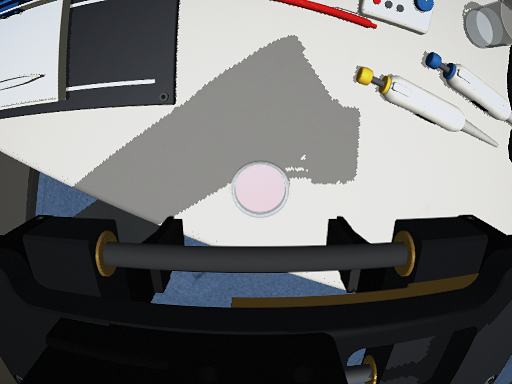

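```bash
python3 - <<'E'
from h import *
L=lambda t:np.load(f"pics/{t}.npy",allow_pickle=True).item()
s1,s=L("w1"),L("w5")
a,b=ray("wrist",(163.5,97),s1),ray("wrist",(260.3,188.5),s)
print(tri(a,b),tri(a,b,ray("top",(295.5,215.5))))
d=atz(b,.014);print(d);print("d",local(s,(d[0],d[1],.0215)), [atz(ray("wrist",p,s),.014) for p in((232,188.5),(289,188.5))])
E
```

```text
(array([ 0.51349373, -0.15150455,  0.00380915]), np.float64(0.0003315784593589501)) (array([ 0.51362707, -0.15134553,  0.00394644]), np.float64(0.0004534881798454575))
[ 0.51609744 -0.1496003   0.014     ]
d [-0.00539884  0.00576482  0.13048623] [array([ 0.49926543, -0.12738332,  0.014     ]), array([ 0.53323333, -0.17221385,  0.014     ])]
```

>>> {"op": "drive_effector", "data": {"ticks": [-1.1, 1.2, 4, 0, 1, 0, 0, 6, 0, 1, 0, 0, 6, 0, 1, 0, 0, 5, 0, 1, 0, 0, 2.4, 0, 1, 0, 0, 1.2, 0, 1, 0, 0, 0.8, 0, 1, 0, 0, 0, 0, 1, 0, 0, 0, 0, 1]}}

```text
clock: 11.53
eef_pos: [0.5167, -0.1504, 0.0072]
tcp_rot: [[0.799, 0.601, -0.015], [0.601, -0.799, -0.013], [-0.019, 0.002, -1.0]]
force: [0.0, -0.4, 0.3]
opening: 1.0
gripper_force: 0.0
```

To row units: 0.002 m is 0.4.

>>> {"op": "drive_effector", "data": {"ticks": [0, 0, 0.4, 0, 0.8, 0, 0, 0, 0, 0, 0, 0, 0, 0, 0, 0, 0, 0, 0, 0, 0, 0, 0, 0, 0, 0, 0, 0, 0, 0]}}

```text
clock: 12.03
eef_pos: [0.5159, -0.1502, 0.0043]
tcp_rot: [[0.799, 0.601, -0.016], [0.6, -0.8, -0.013], [-0.021, 0.001, -1.0]]
force: [0.2, -0.3, 2.2]
opening: 0.674
gripper_force: 30.0
```

To row units: -0.03 m is -6, 0.02 m is 4.

>>> {"op": "drive_effector", "data": {"ticks": [0, 0, -6, 0, 0, 0, 0, -8, 0, 0, 0, 0, -8, 0, 0, 4, -7.2, 0, 0, 0, 4, -7.2, 0, 0, 0, 4, -7.2, 0, 0, 0, 4, -7.2, 0, 0, 0, 4, -7.2, 0, 0, 0, 4, -7.2, 0, 0, 0, 4, -7.2, 0, 0, 0]}}

```text
clock: 12.87
eef_pos: [0.4775, 0.1387, 0.1113]
tcp_rot: [[0.799, 0.601, -0.016], [0.6, -0.8, -0.012], [-0.02, 0.0, -1.0]]
force: [1.7, 0.7, 0.1]
opening: 0.68
gripper_force: 30.0
```

>>> {"op": "drive_effector", "data": {"ticks": [4, -7.2, 0, 0, 0, 4, -7.2, 0, 0, 0, 0, 0, 0, 0, 0, 0, 0, 0, 0, 0]}}

```text
clock: 13.2
eef_pos: [0.4661, 0.2207, 0.1099]
tcp_rot: [[0.796, 0.605, -0.016], [0.604, -0.797, -0.013], [-0.021, 0.001, -1.0]]
force: [1.1, -1.0, -1.0]
opening: 0.681
gripper_force: 30.0
```

```bash
python3 - <<'E'
from h import *
s,im=shot("wrist","w6")
print(s["eef_pos"],s["tcp_rot"].round(3),s["joint_positions"].round(2),s["clock"])
print(s["tcp_rot"].T@(np.array([.4651,.2205,.0175])-s["eef_pos"]))
E
```

```text
[0.46605281 0.22073203 0.10989261] [[ 0.796  0.605 -0.016]
 [ 0.604 -0.797 -0.013]
 [-0.021  0.001 -1.   ]] [-1.01  0.22  0.54  1.89 -0.12  1.09 -1.35] 13.2
[ 0.00105236 -0.00044689  0.09239074]
```

View pics/w6.png

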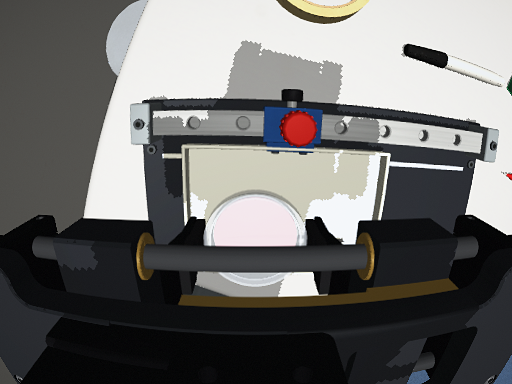

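>>> {"op": "drive_effector", "data": {"ticks": [0.2, 0, 6, 0, 0, 0, 0, 6, 0, 0, 0, 0, 4, 0, 0, 0, 0, 1.4, 0, 0, 0, 0, 0.6, 0, 0, 0, 0, 0.3, 0, 0, 0, 0, 0, 0, 0, 0, 0, 0, 0, 0]}}

```text
clock: 13.92
eef_pos: [0.467, 0.218, 0.0198]
tcp_rot: [[0.8, 0.6, -0.015], [0.6, -0.8, -0.012], [-0.019, 0.001, -1.0]]
force: [-0.7, -0.8, 0.0]
opening: 0.68
gripper_force: 30.0
```

To row units: -0.04 m is -8, -0.03 m is -6.

>>> {"op": "drive_effector", "data": {"ticks": [0, -0.4, 0.4, 0, 0, 0, 0, 0.2, 0, 0, 0, 0, 0, 0, 0.74, 0, 0, 0, 0, 0.78, 0, 0, 0, 0, 0.78, 0, 0, -2, 0, 0.78, 0, 0, -6, 0, 0.78, 0, 0, -8, 0, 0.78, 0, 0, -4, 0, 0.78, 0, 0, 0, 0, 1]}}

```text
clock: 14.75
eef_pos: [0.4691, 0.2218, 0.1209]
tcp_rot: [[0.8, 0.6, -0.01], [0.6, -0.8, -0.008], [-0.013, 0.0, -1.0]]
force: [0.2, 0.5, 0.4]
opening: 0.808
gripper_force: 0.0
```

```bash
python3 - <<'E'
from h import *
t,im=shot("top","t7")
s,im=shot("wrist","w7")
print(s["eef_pos"],s["force"])
print("knob",blobs(im,(0,180,60),(4,255,255),50),"pink",blobs(im,(150,15,120),(180,90,255),100))
L=lambda t:np.load(f"pics/{t}.npy",allow_pickle=True).item()
s6=L("w6");k=ray("wrist",(300,126),s6);print(atz(k,.0745),tri(k,ray("wrist",(417,89),L("w4"))))
E
```

```text
[0.46800018 0.22148181 0.11854627] [0.19295662 0.72671943 0.39399673]
knob [(array([294.7, 130.1]), [277, 113, 36, 35, 903]), (array([507.3, 175.8]), [502, 173, 10, 8, 52])] pink []
[0.53239628 0.232943   0.0745    ] (array([0.53217137, 0.23229541, 0.06910354]), np.float64(0.000470882348318266))
```

To row units: 0.0335 m is 6.7, -0.02 m is -4.

>>> {"op": "drive_effector", "data": {"ticks": [-2, 3.3, -4, 0, 1, -4, 6.7, -2, 0, 1, -4, 6.7, 0, 0, 1, -4, 6.7, 0, 0, 1, -4, 6.7, 0, 0, 1, -4, 6.7, 0, 0, 1, -4, 6.7, 0, 0, 1, -4, 6.7, 0, 0, 1, -4, 6.7, 0, 0, 1, -4, 6.7, 0, 0, 1]}}

```text
clock: 15.68
eef_pos: [0.5053, -0.149, 0.149]
tcp_rot: [[0.799, 0.601, -0.018], [0.601, -0.799, -0.013], [-0.022, -0.0, -1.0]]
force: [0.3, -0.6, -1.0]
opening: 0.999
gripper_force: 0.0
```

>>> {"op": "drive_effector", "data": {"ticks": [-4, 6.7, 0, 0, 1, -4, 6.7, 0, 0, 1, -4, 6.7, 0, 0, 1, -4, 6.7, 0, 0, 1, -4, 6.7, 0, 0, 1, -4, 6.7, 0, 0, 1, -2, 3.3, 0, 0, 1, 0, 0, 0, 0, 1, 0, 0, 0, 0, 1]}}

```text
clock: 16.43
eef_pos: [0.5315, -0.4004, 0.151]
tcp_rot: [[0.801, 0.598, -0.019], [0.598, -0.801, -0.013], [-0.023, -0.001, -1.0]]
force: [-1.2, 0.4, -0.9]
opening: 0.995
gripper_force: 0.0
```

```bash
python3 - <<'E'
from h import *
t,im=shot("top","t8")
print("top pink",blobs(im,(150,8,120),(180,90,255),12),blobs(cv2.absdiff(im,cv2.imread("pics/top0.png")[:,:,::-1]),(0,0,30),(180,255,255),12))
s,im=shot("wrist","w8")
print(s["eef_pos"],s["tcp_rot"].round(3),s["joint_positions"].round(2),s["clock"])
print(blobs(im,(5,150,50),(18,255,255),50),blobs(im,(0,0,0),(180,255,55),100))
hsv=cv2.cvtColor(im,cv2.COLOR_RGB2HSV)
E
```

```text
top pink [(array([160.3, 230.5]), [152, 222, 18, 18, 253])] [(array([335.7, 265.8]), [175, 127, 337, 257, 31440]), (array([300.8, 208.4]), [296, 205, 9, 9, 22]), (array([153.4, 226.9]), [150, 220, 11, 19, 51]), (array([167.1, 230.8]), [160, 220, 12, 22, 69]), (array([187.9, 232.8]), [180, 227, 17, 13, 38]), (array([175.5, 239.2]), [173, 237, 6, 5, 12]), (array([491.4, 331.3]), [464, 301, 48, 60, 1689]), (array([508.9, 381.4]), [505, 378, 7, 6, 24])]
[ 0.53233529 -0.39878585  0.15125086] [[ 0.8    0.6   -0.018]
 [ 0.6   -0.8   -0.012]
 [-0.022 -0.001 -1.   ]] [ 0.    0.58  0.81  1.46 -0.41  1.29 -0.08] 16.4833
[(array([266.7, 129.5]), [252, 117, 32, 33, 396])] [(array([13.6, 10. ]), [0, 0, 30, 23, 433]), (array([406.2,  91.3]), [354, 0, 99, 228, 3774]), (array([436.8, 128.9]), [397, 33, 76, 185, 399]), (array([227.8, 296.8]), [0, 110, 512, 274, 71363]), (array([268.2, 137.9]), [257, 126, 23, 24, 434]), (array([138.4, 196.1]), [121, 171, 34, 54, 108])]
```

```bash
python3 - <<'E'
from h import *
L=lambda t:np.load(f"pics/{t}.npy",allow_pickle=True).item()
s=L("w8");s1=L("w1")
n=np.array([.81,.586]);T=np.array([.4665,.1845]);yl=np.array([-.586,.81])
for p,z in(((160.8,230.5),.022),((188,233),.018),((175.5,239),.018)):
    q=atz(ray("top",p),z)[:2]-T;print(p,q@n,q@yl)
for p,z in(((268.2,138),.09),((267.5,133),.05),((267.5,133),.03)):print(atz(ray("wrist",p,s),z))
print(tri(ray("wrist",(268.5,139),s),ray("wrist",(377,142),s1)))
print(local(s,(.5755,-.3765,.047)))
E
```

```text
(160.8, 230.5) 0.016005131041291948 0.027150576407808352
(188, 233) -0.031209276649346588 -0.029579078600730106
(175.5, 239) -0.025450747108029827 0.0072469044075074585
[ 0.57760014 -0.37773675  0.09      ]
[ 0.57803288 -0.3787769   0.05      ]
[ 0.57690098 -0.38065383  0.03      ]
(array([ 0.57658834, -0.3781989 ,  0.09697491]), np.float64(0.0011822060232751991))
[0.05015184 0.00823847 0.12187468]
```

To row units: 0.03 m is 6, 0.025 m is 5.

>>> {"op": "drive_effector", "data": {"ticks": [5, 1, 0, 0, 1, 5, 1, 0, 0, 1, 0, 0, 6, 0, 1, 0, 0, 6, 0, 1, 0, 0, 6, 0, 1, 0, 0, 3, 0, 0.8, 0, 0, 2, 0, 0.8, 0, 0, 0.8, 0, 0.8, 0, 0, 0, 0, 0.8, 0, 0, 0, 0, 0.8]}}

```text
clock: 17.37
eef_pos: [0.5777, -0.3792, 0.0341]
tcp_rot: [[0.799, 0.601, -0.015], [0.601, -0.799, -0.014], [-0.02, 0.002, -1.0]]
force: [0.8, -0.6, 0.2]
opening: 0.814
gripper_force: 0.0
```

```bash
python3 - <<'E'
from h import *
s=manip.sense();print(local(s,(.577,-.378,.0485)),s["force"])
E
```

```text
[-0.00012623 -0.00129157  0.00430493] [ 0.79828036 -0.6051399   0.20121314]
```

Units first: shifts go in units of 5 mm and turns go in units of 0.2 rad. So 0.004 m is 0.8, -0.001 m is -0.2.

>>> {"op": "drive_effector", "data": {"ticks": [0, -0.2, 0.8, 0, 0.8, 0, 0, 0, 0, 0, 0, 0, 0, 0, 0, 0, 0, 0, 0, 0, 0, 0, 0, 0, 0, 0, 0, 0, 0, 0, 0, 0, 0, 0, 0, 0, 0, 0, 0, 0]}}

```text
clock: 18.03
eef_pos: [0.5763, -0.3781, 0.0286]
tcp_rot: [[0.799, 0.601, -0.016], [0.6, -0.8, -0.013], [-0.021, 0.001, -1.0]]
force: [0.4, -0.7, -0.0]
opening: 0.354
gripper_force: 0.2
```

To row units: -0.0335 m is -6.7, -0.016 m is -3.2.

>>> {"op": "drive_effector", "data": {"ticks": [0, 0, 0, 0, 0, 0, 0, 0, 0, 0, 0, 0, -3, 0, 0, 0, 0, -6, 0, 0, 0, 0, -7, 0, 0, 0, 0, -4, 0, 0, 1.8, -3.2, 0, 0, 0, 3.8, -6.7, 0, 0, 0, 3.8, -6.7, 0, 0, 0, 3.8, -6.7, 0, 0, 0]}}

```text
clock: 18.87
eef_pos: [0.5602, -0.243, 0.1281]
tcp_rot: [[0.8, 0.6, -0.015], [0.6, -0.8, -0.013], [-0.02, 0.001, -1.0]]
force: [1.1, 0.8, 0.1]
opening: 0.327
gripper_force: 29.8
```

>>> {"op": "drive_effector", "data": {"ticks": [3.8, -6.7, 0, 0, 0, 3.8, -6.7, 0, 0, 0, 3.8, -6.7, 0, 0, 0, 3.8, -6.7, 0, 0, 0, 3.8, -6.7, 0, 0, 0, 3.8, -6.7, 0, 0, 0, 3.8, -6.7, 0, 0, 0, 3.8, -6.7, 0, 0, 0, 3.8, -6.7, 0, 0, 0, 2.8, -5, 0, 0, 0]}}

```text
clock: 19.7
eef_pos: [0.5119, 0.1317, 0.1242]
tcp_rot: [[0.798, 0.602, -0.016], [0.602, -0.798, -0.011], [-0.019, -0.0, -1.0]]
force: [0.1, 0.8, -0.9]
opening: 0.328
gripper_force: 29.8
```

>>> {"op": "drive_effector", "data": {"ticks": [1.6, -3.1, 0, 0, 0, 0, 0, 0, 0, 0, 0, 0, 0, 0, 0]}}

```text
clock: 19.95
eef_pos: [0.5096, 0.146, 0.1237]
tcp_rot: [[0.798, 0.602, -0.016], [0.602, -0.799, -0.013], [-0.02, 0.001, -1.0]]
force: [0.4, -0.0, -0.2]
opening: 0.324
gripper_force: 29.8
```

```bash
python3 - <<'E'
from h import *
s=manip.sense();print(s["tcp_rot"].T@(np.array([.506,.156,.042])-s["eef_pos"]),s["gripper_force"])
E
```

```text
[ 0.00484097 -0.0102216   0.08158028] 29.76073857047595
```

>>> {"op": "drive_effector", "data": {"ticks": [1, -2, 0, 0, 0, 0, 0, 6, 0, 0, 0, 0, 5, 0, 0, 0, 0, 3, 0, 0, 0, 0, 1.2, 0, 0, 0, 0, 0.4, 0, 0, 0, 0, 0, 0, 0, 0, 0, 0, 0, 0]}}

```text
clock: 20.62
eef_pos: [0.5071, 0.1553, 0.0459]
tcp_rot: [[0.8, 0.6, -0.015], [0.6, -0.8, -0.012], [-0.019, 0.001, -1.0]]
force: [-1.0, 0.9, 0.0]
opening: 0.334
gripper_force: 29.8
```

```bash
python3 - <<'E'
from h import *
s=manip.sense();print(s["tcp_rot"].T@(np.array([.506,.156,.0416])-s["eef_pos"]),s["gripper_force"])
E
```

```text
[-0.00039208 -0.00118888  0.00430499] 29.76092114840867
```

>>> {"op": "drive_effector", "data": {"ticks": [0, 0, 0.4, 0, 0, 0, 0, 0.2, 0, 0, 0, 0, 0.2, 0, 0, 0, 0, 0, 0, 0, 0, 0, 0, 0, 0]}}

```text
clock: 21.03
eef_pos: [0.5067, 0.1555, 0.0413]
tcp_rot: [[0.799, 0.601, -0.015], [0.6, -0.8, -0.012], [-0.02, 0.001, -1.0]]
force: [-0.5, 0.3, 5.2]
opening: 0.328
gripper_force: 29.8
```

>>> {"op": "drive_effector", "data": {"ticks": [0, 0, 0, 0, 0.4, 0, 0, 0, 0, 0.5, 0, 0, 0, 0, 0.6, 0, 0, 0, 0, 0.7, 0, 0, -4, 0, 0.8, 0, 0, -6, 0, 0.8, 0, 0, -6, 0, 0.8, 0, 0, -4, 0, 0.8, 0, 0, 0, 0, 0.8, 0, 0, 0, 0, 0.8]}}

```text
clock: 21.87
eef_pos: [0.5083, 0.1569, 0.1415]
tcp_rot: [[0.799, 0.601, -0.015], [0.601, -0.799, -0.012], [-0.019, 0.0, -1.0]]
force: [0.3, -0.1, -0.8]
opening: 0.795
gripper_force: 0.0
```

```bash
python3 - <<'E'
from h import *
s,im=shot("wrist","w9");t,tm=shot("top","t9")
L=lambda t:np.load(f"pics/{t}.npy",allow_pickle=True).item()
print(s["eef_pos"],s["joint_positions"].round(2))
kb=blobs(im,(0,180,60),(4,255,255),50);print("knob",kb)
print("amber",blobs(im,(5,150,50),(18,255,255),50),"pink",blobs(im,(150,8,120),(180,90,255),100))
print("dark",[b for b in blobs(im,(0,0,0),(180,255,60),100) if b[0][1]<230])
print("top",blobs(tm,(5,150,50),(18,255,255),12),blobs(tm,(0,180,60),(4,255,255),12))
E
```

```text
[0.50828475 0.15693394 0.14149171] [-1.04  0.24  0.75  1.83 -0.17  1.16 -1.16]
knob [(array([196. , 119.5]), [181, 105, 32, 30, 735]), (array([481. , 173.5]), [450, 161, 62, 27, 379])]
amber [(array([258.1, 185.5]), [241, 170, 33, 36, 633])] pink [(array([179.8, 178.9]), [156, 155, 48, 48, 1753])]
dark [(array([466.6,  74.3]), [446, 30, 54, 91, 879]), (array([344.3,  45. ]), [321, 36, 46, 21, 615]), (array([256.7, 204.8]), [245, 190, 24, 32, 568])]
top [(array([184.7, 215.4]), [178, 210, 12, 10, 62])] [(array([270.5, 151.9]), [251, 144, 39, 17, 60])]
```

```bash
python3 - <<'E'
from h import *
L=lambda t:np.load(f"pics/{t}.npy",allow_pickle=True).item()
s=L("w9")
n=np.array([.81,.586]);T=np.array([.4665,.1845]);yl=np.array([-.586,.81])
for p,z in(((256.7,204.8),.103),((257.5,188),.069),((180,179),.025)):
    q=atz(ray("wrist",p,s),z)[:2]-T;print(p,q@n,q@yl)
k=[ray("wrist",(196,119.5),s),ray("wrist",(294.7,130.1),L("w7")),ray("wrist",(414.4,89),L("w4"))]
for r in k:print(atz(r,.068))
print(tri(*k));t=atz(k[0],.068);print(local(s,(.5315,.2315,.0645)),local(s,(.5315,.2315,.108)))
E
```

```text
(256.7, 204.8) 0.021778336508801135 -0.0484728204710685
(257.5, 188) 0.024362995105665773 -0.04929560016899616
(180, 179) 0.019459275904540798 0.026552170216158983
[0.53085964 0.2317883  0.068     ]
[0.53039062 0.23213946 0.068     ]
[0.53013944 0.2310972  0.068     ]
(array([0.53058776, 0.23186695, 0.0664779 ]), np.float64(0.00020623468216905713))
[ 0.0647882  -0.04569387  0.09447155] [ 0.06397251 -0.04567614  0.05097921]
```

To row units: 0.03 m is 6, 0.022 m is 4.4.

>>> {"op": "drive_effector", "data": {"ticks": [4.4, -3.1, 0, 0, 0.8, 4.4, -3.1, 0, 0, 0.8, 4.1, -3.1, 0, 0, 0.7, 0, 0, 6, 0, 0.6, 0, 0, 6, 0, 0.6, 0, 0, 3, 0, 0.6, 0, 0, 2, 0, 0.6, 0, 0, 0.8, 0, 0.6, 0, 0, 0, 0, 0.6]}}

```text
clock: 22.72
eef_pos: [0.5296, 0.2308, 0.0495]
tcp_rot: [[0.8, 0.6, -0.018], [0.6, -0.8, -0.014], [-0.023, 0.001, -1.0]]
force: [-0.0, -1.5, -0.2]
opening: 0.602
gripper_force: 0.0
```

```bash
python3 - <<'E'
from h import *
s=manip.sense();print(local(s,(.5306,.2318,.067)),s["force"])
E
```

```text
[ 0.00101872 -0.00014477  0.00116155] [-0.00272743 -1.54154094 -0.23878781]
```

To row units: 0.001 m is 0.2.

>>> {"op": "drive_effector", "data": {"ticks": [0.2, 0, 0.2, 0, 0.6, 0, 0, 0, 0, 0, 0, 0, 0, 0, 0, 0, 0, 0, 0, 0, 0, 0, 0, 0, 0, 0, 0, 0, 0, 0, 0, 0, 0, 0, 0]}}

```text
clock: 23.3
eef_pos: [0.5309, 0.2321, 0.0497]
tcp_rot: [[0.799, 0.601, -0.016], [0.601, -0.799, -0.013], [-0.02, 0.001, -1.0]]
force: [-0.2, 0.3, 0.9]
opening: 0.268
gripper_force: 30.0
```

To row units: -0.003 m is -0.6, -0.0015 m is -0.3.

>>> {"op": "drive_effector", "data": {"ticks": [0, 0, -0.6, 0, 0, 0, 0, -0.6, 0, 0, 0, 0, -0.6, 0, 0, 0, 0, -0.3, 0, 0, 0, 0, 0, 0, 0, 0, 0, 0, 0, 0]}}

```text
clock: 23.8
eef_pos: [0.5307, 0.232, 0.0597]
tcp_rot: [[0.799, 0.601, -0.017], [0.601, -0.8, -0.013], [-0.021, 0.001, -1.0]]
force: [2.3, 1.3, -7.5]
opening: 0.266
gripper_force: 30.0
```

To row units: 0.004 m is 0.8, 0.003 m is 0.6.

>>> {"op": "drive_effector", "data": {"ticks": [0, 0.4, 0, 0, 0, 0, 0.8, 0, 0, 0, 0, 0.8, 0, 0, 0, -0.04, 0.8, 0, 0, 0, -0.04, 0.8, 0, 0, 0, 0, 0.8, 0, 0, 0, -0.04, 0.6, 0, 0, 0, 0, 0.4, 0, 0, 0, 0, 0, 0, 0, 0, 0, 0, 0, 0, 0]}}

```text
clock: 24.63
eef_pos: [0.5471, 0.2093, 0.0599]
tcp_rot: [[0.8, 0.6, -0.016], [0.6, -0.8, -0.014], [-0.021, 0.002, -1.0]]
force: [1.5, -2.0, -10.1]
opening: 0.267
gripper_force: 30.0
```

```bash
python3 - <<'E'
from h import *
s=manip.sense();d=s["eef_pos"]-np.array([.5307,.232,.0597]);print(d,np.linalg.norm(d[:2]),s["tcp_rot"].T@s["force"])
E
```

```text
[ 0.01638233 -0.02273864  0.00023939] 0.028025464557649243 [ 0.23916854  2.50670557 10.13114639]
```

To row units: 0.004 m is 0.8, 0.003 m is 0.6.

>>> {"op": "drive_effector", "data": {"ticks": [0, 0.6, 0, 0, 0, -0.04, 0.8, 0, 0, 0, 0, 0.6, 0, 0, 0, 0, 0.4, 0, 0, 0, 0, 0, 0, 0, 0, 0, 0, 0, 0, 0]}}

```text
clock: 25.13
eef_pos: [0.554, 0.1997, 0.0599]
tcp_rot: [[0.8, 0.6, -0.016], [0.6, -0.8, -0.014], [-0.021, 0.001, -1.0]]
force: [0.0, -0.5, -9.9]
opening: 0.268
gripper_force: 30.0
```

```bash
python3 - <<'E'
from h import *
s=manip.sense();d=s["eef_pos"]-np.array([.5308,.2320,.0597]);print(d,np.linalg.norm(d[:2]),s["tcp_rot"].T@s["force"])
E
```

```text
[ 0.02320838 -0.03233271  0.00022265] 0.03979991844362345 [-0.09105339  0.41723837  9.92178551]
```

Now lower the pin.

>>> {"op": "drive_effector", "data": {"ticks": [0, 0, 0.6, 0, 0, 0, 0, 0.4, 0, 0, 0, 0, 0.4, 0, 0, 0, 0, 0.4, 0, 0, 0, 0, 0.2, 0, 0, 0, 0, 0, 0, 0, 0, 0, 0, 0, 0]}}

```text
clock: 25.72
eef_pos: [0.5537, 0.2002, 0.05]
tcp_rot: [[0.799, 0.601, -0.016], [0.6, -0.8, -0.013], [-0.021, 0.001, -1.0]]
force: [-1.2, -3.3, -4.0]
opening: 0.268
gripper_force: 30.0
```

To row units: 0.0007 m is 0.14.

>>> {"op": "drive_effector", "data": {"ticks": [0, 0, 0.14, 0, 0, 0, 0, 0, 0, 0, 0, 0, 0, 0, 0]}}

```text
clock: 25.97
eef_pos: [0.5538, 0.2002, 0.0497]
tcp_rot: [[0.799, 0.601, -0.016], [0.6, -0.8, -0.013], [-0.02, 0.001, -1.0]]
force: [-1.4, -3.7, 1.2]
opening: 0.268
gripper_force: 30.0
```

```bash
python3 - <<'E'
from h import *
s,im=shot("wrist","w10");t,tm=shot("top","t10");print(s["qvel"].round(3))
print("amber",blobs(im,(5,150,50),(18,255,255),50),"pink",blobs(im,(150,8,120),(180,90,255),100))
print("top",blobs(tm,(5,150,50),(18,255,255),12),blobs(tm,(150,8,120),(180,90,255),12))
E
```

```text
[ 0.     0.    -0.     0.     0.001 -0.002  0.   ]
amber [] pink [(array([239.5, 284.8]), [230, 272, 20, 25, 428])]
top [(array([196.9, 207.3]), [191, 201, 11, 11, 54])] [(array([172.5, 222.4]), [164, 214, 18, 18, 259])]
```

```bash
python3 - <<'E'
from workcell import manip
print(manip.finish_job())
E
```

```text
the job is handed in; nothing more can be done
None
```

The job is handed in: the tweezers, dish and upright bottle are in the tray, the tray stands at the next hole (about 40 mm of travel) with the pin home, and the gripper still holds the red knob. I confirmed the final position from the arm's readings and dish and bottle positions in the overhead image; no result came back from the judging.

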